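# Clamp the tube carrier on the bench mixer

### The arm

A 6-joint arm with a two-finger parallel gripper is mounted at the origin on the work surface. World frame = base frame: x ahead of the robot, y to its left, z up, the work surface at z = 0. Lengths are in m, angles in rad, forces in N, time in s.
With the tool pointing down it reaches from about 0.225 to 0.875 m from the base axis. Payload 3.4 kg.
Tool frame: the origin (TCP) lies at the very end of the fingers, on their centre line; the grasp point (between the pads) lies manip.pinch_z behind it (manip.pinch_z is the distance from the TCP to the grasp point, in m); z points along the fingers, y is the direction in which the jaws open and shut (so a half turn about z gives the same grasp; the last joint's range is limited). The gripper opens to 85 mm and grips with 20 to 120 N. Pads are 22 mm wide; open, the fingers measure 114 mm over their backs; the gripper's body (76 mm by 85 mm) begins 54 mm behind the grasp point. The pads swing forward as they close: fully open they stand 13 mm farther back than shut.
Start: joints at [1.182, 0.276, 1.505, -0, 1.361, -0.121], TCP at [0.152, 0.555, 0.231] pointing down, gripper open.
Joint ranges: [-2.89, 2.89], [-0.75, 2.08], [0.22, 2.7], [-1.18, 4.32], [0.11, 2.71], [-2.7, 2.7]. Speed limits (rad/s): [2.57, 2.57, 3.14, 3.14, 3.14, 3.14].

### API

Orientations are given as a unit quaternion [w, x, y, z].
In Python, from rig import manip, imaging, workorder gives the robot as it stands.
- The arm moves only by the tool apply_moves, never from a script. Its argument "moves" is one flat list of numbers, 7 for each row, row after row: the finger opening in m, from 0 to 0.0854, then the shift along the tool's x, y, z in m, then the turn, a rotation vector about the tool's x, y, z in rad. In form: [jaw, tx, ty, tz, rx, ry, rz, jaw, tx, ty, tz, rx, ry, rz, ...]. A call has exactly 8 rows; each row shifts and turns the pose as measured when the row begins, along the tool's axes as they then stand; what a row does not reach is not made up. A row lasts 1/12 s, in which the tool goes at most 41.7 mm and 7.16 degrees, less where a joint would pass 70% of its speed; a pose out of reach is approached as far as the arm can. A call with a gripper value outside its range is refused whole. The fingers move at their own pace and stop on an object; "newtons" is the grip in N (left out, the last holds). Time passes only in rows, so rows that do not move let the fingers close, or fill a call up. It gives the time, the measured TCP pose, the force and the opening at its end, in the units of the state.
- manip.get_state(): the state, without advancing time (a new reading comes with each control period).
- imaging.get_image(name): name is "side" or "top" or "wrist"; returns a dict with "image" (480x640x3 uint8, red, green, blue), "range_z" (480x640 float32, m along the optical axis (not along the pixel's ray), 0 where there is no reading), "fx", "fy", "cx", "cy" (pixels), "k1" (the pictures are not rectified: a ray, as slopes to the right and down, at radius r is drawn at 1 + k1 r^2 times it, then the intrinsics apply), "R" (3x3) and "t" (3): a world point X has camera coordinates R X + t. Camera axes: x right, y down, z forward; pixel columns grow to the right and rows downward; lengths in m; the calibration is good to about 2 mm. A picture is of the moment at which its call begins.
- workorder.sign_off(): hands the job in, once; it reports no verdict.
The state is a dict: "clock": time; "qpos": joint angles; "qd": joint speeds; "effort": joint torques, N m; "position": TCP position; "ee_rot": TCP orientation; "contact_force": force on the tool from outside, world axes, zero at the start; "moment": the same for the moment, N m; "width": finger opening in m.
Only numpy, scipy, OpenCV 4.12 (cv2) and the standard library are available. Lean on these libraries where they do the work, as an engineer would, in place of code of your own. Each camera call takes 0.05 s, during which the arm holds its last target.

### The job

Secure the carrier of capped tubes on the bench mixer. Flip the clamp's cam lever fully open; then, with it open, stand the carrier in the bay between fence and pad, lengthwise along the fence and centred on it, and turn the adjusting nut until its pointer lines up with the index post; last, flip the lever fully closed so that the sprung pad holds the carrier against the fence, and let go. Keep the carrier upright and leave everything else where it is.

Things in the scene. Friction and masses are not known exactly. Their poses are not given: they have to be found in the camera images.
- mixer: low bench mixer, fixed: white housing 250 mm (its x) by 300 mm (its y), flat grey deck 60 mm above the table. Origin: centre of its underside; z up. On the deck, from -y to +y: an aluminium fence 120 mm long, 50 mm high, inner face at y = -105 mm; the empty bay, open at both ends; the black pad on its steel jaw; the clamp carriage with lever and nut
- bay (a point): point on the deck (60 mm above the table), in the middle of the fence's length and 32 mm in front of its inner face: where the centre of the carrier's underside comes when it is clamped. Axes as the mixer's: x along the fence, y from the fence to the pad, z up
- lever (a joint): cam lever of the clamp, rad: 0 = closed (against its stop, lever pointing to the mixer's -x), grows clockwise seen from above to 1.55 = open stop (pointing to the mixer's +y). Each rad draws the pad back 8 mm. It stays where it is left; friction about 0.22 N m, a little more when closing on a load
- lever_pivot (a point): point on the lever's upright axis, at the height of its bar (100 mm above the table); it shifts a few mm along the mixer's y with the nut
- lever_knob (a point): upright round knob at the lever's end, dark steel, 20 mm diameter, axis 100 mm from the pivot axis; this point is on its axis, 132 mm above the table; the knob stands free from 106 mm (top of the bar, 14 mm wide) to 144 mm above the table
- nut (a joint): adjusting nut, rad, upright axis: 0 = its pointer lines up with the index post (right tension); positive = turned counter-clockwise seen from above = looser. Range -0.6 to 2.6. Turn it clockwise to tighten. Friction 0.15 N m; it stays where left. Each rad moves carriage, lever and pad 5 mm
- nut_grip (a point): on the nut's axis, in the upper half of its black grip bar, 126 mm above the table: bar 56 mm long, 14 mm thick, 40 mm high (99 to 139 mm above the table, on a 40 mm wide round foot), with a thin pointer at one end reaching 48 mm from the axis. x axis = along the bar to the pointer; grip across its y
- nut_mark (a point): ridge on top of the steel index post, 57 mm from the nut's axis towards the mixer's +x, 120 mm above the table; the post is 16 mm wide and its ridge reaches 126 mm above the table
- pad (a joint): black sprung pad, 100 mm long, top 41 mm above the deck; value: how far it is pushed back into the jaw, m: 0 = free, 0.005 = carrier clamped at right tension (2.5 N per mm, stop at 0.012). With the pad free, the bay between fence and pad is 59 mm + 5 mm x nut + 8 mm x lever wide (nut and lever in rad): at least 71 mm with nut at 0 and lever open
- carrier_center (a point): tube carrier, loose: white block 110 mm (its x) by 64 mm (its y) by 56 mm high with eight blue-capped tubes (caps up to 83 mm) and a carrying bar above; 130 mm high in all, about 0.45 kg. This point is at its centre, 65 mm above its underside; z up. It may go in either way round
- carrier_handle (a point): middle of the carrier's carrying bar, 119 mm above its underside: bar 106 mm long along the carrier's x, 12 mm thick (y), 22 mm high; grip across its y. 25 mm free between the bar and the caps below
- mat: flat blue mat on the table, fixed, 320 x 310 x 3 mm, on which the carrier and four bystanders stand; origin at the centre of its underside
- spray: white spray bottle, 160 mm tall, 68 mm across; bystander; origin at the centre of its underside
- reagent: amber bottle, 115 mm tall, 54 mm across; bystander; origin at the centre of its underside
- jar: low white jar, 75 mm tall, 60 mm across; bystander; origin at the centre of its underside
- beaker: open glass beaker, 80 mm tall, 64 mm across; bystander; origin at the centre of its underside
- tipbox: grey box of pipette tips, 120 x 85 x 63 mm; bystander; origin at the centre of its underside
- glovebox: cardboard box, 200 x 100 x 75 mm; bystander; origin at the centre of its underside
- flask: white bottle with a cap, 100 mm tall, 50 mm across, standing beside the mixer behind its fence; bystander; origin at the centre of its underside
- carrier: the same tube carrier; origin at the centre of its underside

How it is judged:
On the way, in this order (a step that is already met when the one before it is completed fails the run):
1. the cam lever is flipped open (value of joint lever above 1.25 rad), for 0.1 s.
2. with the lever open, the carrier stands in the bay and the nut's pointer is at the index post (value of joint lever above 1.1 rad and value of joint nut between -0.3 and 0.3 rad and x of carrier_center in the frame of bay between -0.025 and 0.025 m and y of carrier_center in the frame of bay between -0.006 and 0.025 m and z of carrier_center in the frame of bay between 0.055 and 0.071 m and angle between carrier_center's own z axis and vertical below 0.06 rad and angle between the x axis of carrier_center and the x axis of bay, either way round below 0.15 rad), for 0.2 s.
At the end, for the whole second after the job is handed in: The lever is closed (within 0.12 rad), the nut's pointer is within 0.3 rad of the index post, the pad is pushed in 2.5 to 7.5 mm, and the carrier stands at rest and upright (0.06 rad) on the deck against the fence (6 mm), along it (0.15 rad) and centred on it within 25 mm (value of joint lever below 0.12 rad and value of joint nut between -0.3 and 0.3 rad and value of joint pad between 0.0025 and 0.0075 m and x of carrier_center in the frame of bay between -0.025 and 0.025 m and y of carrier_center in the frame of bay between -0.006 and 0.006 m and z of carrier_center in the frame of bay between 0.059 and 0.071 m and angle between carrier_center's own z axis and vertical below 0.06 rad and angle between the x axis of carrier_center and the x axis of bay, either way round below 0.15 rad and linear speed of carrier below 0.02 m/s); the robot touches nothing.
It fails at once if the nut is turned while the clamp is still shut and empty (value of joint lever below 0.3 rad and value of joint nut below 0.7 rad and distance between carrier_center and bay above 0.12 m).
It fails at once if the carrier is tipped (angle between carrier_center's own z axis and vertical above 0.5 rad).
It fails at once if a bystander is pushed away by more than 40 mm or knocked over (distance of any of spray, reagent, jar, beaker, tipbox, glovebox, flask from where it was at the start of the episode above 0.04 m or angle between any of spray, reagent, jar, beaker, tipbox, glovebox, flask's own z axis and vertical above 0.5 rad).
It also fails if it takes over 72 s, if anything falls off the work surface, if the arm or the gripper's body presses on something with over 40 N, if the wrist force passes 120 N, or if a joint passes its speed limit or range.

## Working session

There is one attempt and no reset: what is moved stays moved. The work goes in short steps, Python scripts to look and compute and a tool call to move; the robot and the scene stay as the last step left them, time stands still between calls to the robot, and variables do not carry over. Pictures are saved under pics/ and viewed, and the job is handed in when it is done.

Besides the shell and the picture viewer there is one more tool, called as name(argument=value, ...), one argument or row to a line, values as JSON. apply_moves: Moves the arm, as the interface text tells. Its arguments: {"type":"object","properties":{"moves":{"type":"array"},"newtons":{"type":"number"}},"required":["moves"]}

```bash
ls -la; mkdir -p pics; python3 - <<'E'
from rig import manip, imaging, workorder
import cv2
print(manip.get_state(), manip.pinch_z)
for n in ["side","top","wrist"]:
    d=imaging.get_image(n); cv2.imwrite(f"pics/{n}0.png",d["image"][:,:,::-1])
    print(n,d["fx"],d["fy"],d["cx"],d["cy"],d["k1"],d["R"].round(3).tolist(),d["t"])
E
```

```text
total 12
drwxr-xr-x  3 agent agent 4096 Dec  7 08:19 .
drwxr-xr-x 23 root  root  4096 Dec  7 08:19 ..
drwxr-xr-x  2 agent agent 4096 Dec  7 08:19 pics
{'clock': 0.0, 'qpos': array([ 1.18199992e+00,  2.76622762e-01,  1.50616424e+00, -8.39917439e-07,
        1.36068711e+00, -1.21020499e-01]), 'qd': array([ 7.58659059e-04, -1.59217275e-04, -4.63140433e-05,  2.30725185e-04,
        6.88316134e-04,  8.41628050e-04]), 'effort': array([ 4.46206031e-04, -4.16768503e+01, -2.45811260e+01,  1.39409835e-04,
        1.10414889e-02, -1.17585293e-05]), 'position': array([0.15194935, 0.5540025 , 0.23041148]), 'ee_rot': array([-2.36813180e-04,  1.33488156e-01,  9.91049962e-01, -9.10431564e-04]), 'contact_force': array([-0.48516096,  0.33953317,  0.45641861]), 'moment': array([ 0.01237333, -0.02717358,  0.0117678 ]), 'width': 0.08568789319774951} 0.0187
side 597.9894122050492 597.9894122050492 324.1221319744696 246.14054180847245 -0.12713649196746782 [[-0.813, -0.583, 0.004], [-0.396, 0.548, -0.737], [0.428, -0.6, -0.676]] [0.42507849 0.2730587  1.61377144]
top 568.2510534751555 568.2510534751555 312.9172946870144 233.13249947340591 -0.06099930007704191 [[-0.024, -1.0, -0.018], [-0.984, 0.027, -0.178], [0.179, 0.013, -0.984]] [0.00618954 0.55406943 1.55963849]
wrist 371.0037022619167 371.0037022619167 316.49366050084427 240.20749125383415 -0.05877436547910653 [[0.264, 0.965, -0.002], [0.93, -0.254, 0.265], [0.256, -0.072, -0.964]] [-0.57366418 -0.03524857  0.37820555]
```

View pics/side0.png

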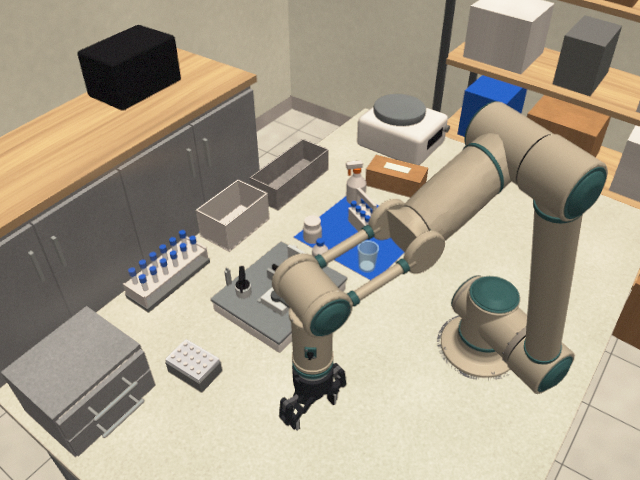

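View pics/top0.png

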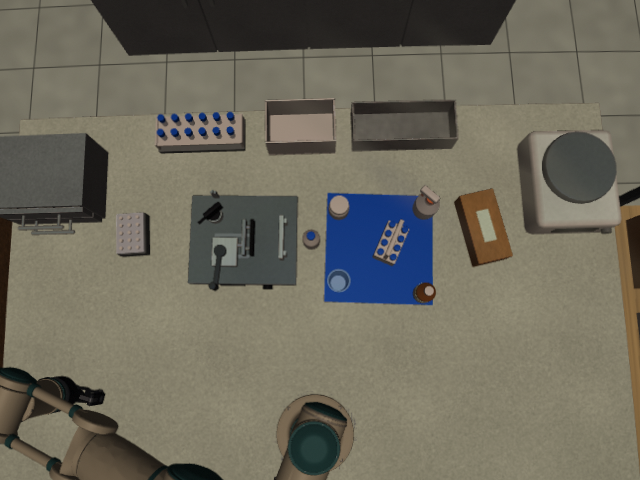

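View pics/wrist0.png

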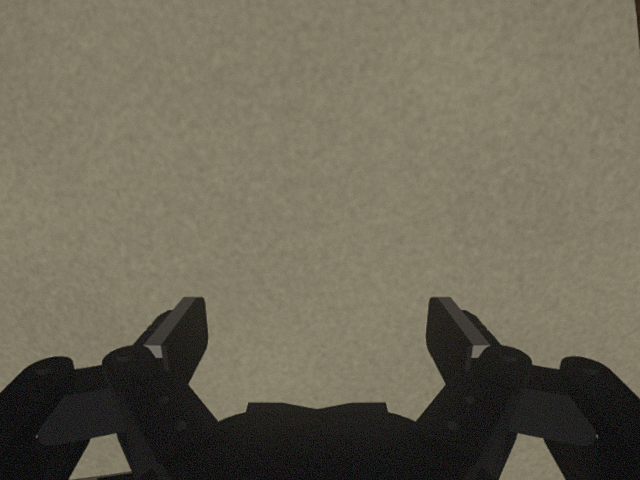

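```bash
cat > h.py <<'E'
from rig import manip, imaging, workorder
import cv2, numpy as np
from scipy.spatial.transform import Rotation as Rn
def grab(n,name=None):
    d=imaging.get_image(n)
    if name: cv2.imwrite(f"pics/{name}.png",d["image"][:,:,::-1])
    return d
def K(d): return np.array([[d["fx"],0,d["cx"]],[0,d["fy"],d["cy"]],[0,0,1]]),np.array([d["k1"],0,0,0.])
def rays(d,uv):
    k,c=K(d); p=cv2.undistortPoints(np.asarray(uv,float).reshape(-1,1,2),k,c).reshape(-1,2)
    return np.c_[p,np.ones(len(p))]@d["R"], -d["R"].T@d["t"]   # dirs with unit cam z
def onplane(d,uv,z):
    r,o=rays(d,uv); return o+r*((z-o[2])/r[:,2])[:,None]
def depthpt(d,uv):
    r,o=rays(d,uv); return o+r*np.array([d["range_z"][int(round(v)),int(round(u))] for u,v in uv])[:,None]
def cloud(d,u0,v0,u1,v1):
    U,V=np.meshgrid(np.arange(u0,u1),np.arange(v0,v1)); uv=np.c_[U.ravel(),V.ravel()]
    return uv,depthpt(d,uv),d["image"][v0:v1,u0:u1].reshape(-1,3)
def proj(d,X):
    k,c=K(d); return cv2.projectPoints(np.asarray(X,float).reshape(-1,3),cv2.Rodrigues(d["R"])[0],d["t"],k,c)[0].reshape(-1,2)
def Rt(s):
    q=s["ee_rot"]; return Rn.from_quat([q[1],q[2],q[3],q[0]]).as_matrix()
E
python3 - <<'E'
from h import *
d=grab("top"); np.savez("top0.npz",**{k:v for k,v in d.items()})
im=d["image"][:,:,::-1]
c=im[180:310,180:310]; cv2.imwrite("pics/zm.png",cv2.resize(c,None,fx=4.6,fy=4.6,interpolation=cv2.INTER_CUBIC))
c=im[180:310,310:440]; cv2.imwrite("pics/zc.png",cv2.resize(c,None,fx=4.6,fy=4.6,interpolation=cv2.INTER_CUBIC))
for uv in [(260,240),(245,235),(243,262),(213,287),(218,250),(282,240),(380,250),(340,205),(392,240),(311,238)]:
    print(uv,depthpt(d,[uv]).round(4))
E
```

```text
(260, 240) [[0.5365 0.1411 0.0608]]
(245, 235) [[0.5464 0.1793 0.0913]]
(243, 262) [[0.4756 0.1895 0.0594]]
(213, 287) [[0.4005 0.2585 0.1378]]
(218, 250) [[0.5039 0.2511 0.1078]]
(282, 240) [[0.5267 0.0759 0.1085]]
(380, 250) [[ 0.4956 -0.192   0.0844]]
(340, 205) [[ 0.6267 -0.0863  0.0796]]
(392, 240) [[ 0.5132 -0.2191  0.1409]]
(311, 238) [[ 0.5311 -0.0032  0.1027]]
```

View pics/zm.png

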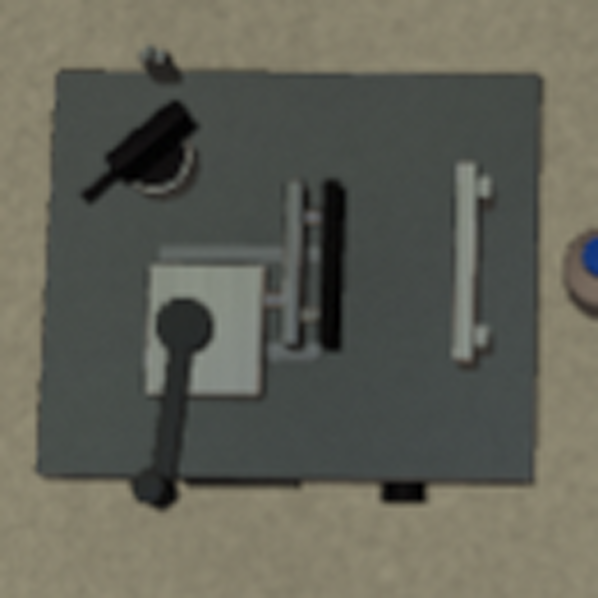

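View pics/zc.png

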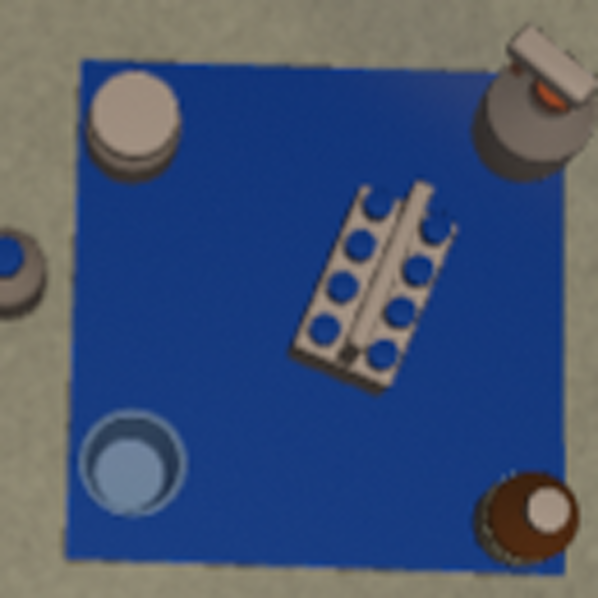

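```bash
cat > m.py <<'E'
from h import *
def rect(P):
    r=cv2.minAreaRect(P[:,:2].astype(np.float32)*1000); return r
def meas(d):
    uv,P,C=cloud(d,180,180,310,310)
    gray=(P[:,2]>0.052)&(P[:,2]<0.068)
    print("deck",rect(P[gray]), cv2.boxPoints(rect(P[gray])).round(1).tolist())
    f=(P[:,2]>0.102)&(P[:,2]<0.117)&(uv[:,0]>270)&(uv[:,0]<292); print("fence",rect(P[f]),f.sum(),P[f].mean(0))
    n=(P[:,2]>0.130)&(uv[:,1]<226)&(uv[:,0]<230); print("nut z>.13",rect(P[n]),n.sum(),P[n].mean(0))
    n=(P[:,2]>0.11)&(uv[:,1]<226)&(uv[:,0]<230); print("nut z>.11",P[n].min(0),P[n].max(0))
    k=(P[:,2]>0.133)&(uv[:,1]>=226)&(uv[:,0]<230); print("knob",P[k].mean(0),k.sum(),(P[k].max(0)+P[k].min(0))/2)
    b=(P[:,2]>0.08)&(C.max(1)<40)&(uv[:,0]>236)&(uv[:,0]<262); print("pad",P[b].mean(0),P[b].min(0),P[b].max(0))
    uv,P,C=cloud(d,365,200,420,280)
    h=(P[:,2]>0.120)&(P[:,2]<.145)&(P[:,1]>-.26); print("handle",rect(P[h]),h.sum(),P[h].mean(0),cv2.boxPoints(rect(P[h])).round(1).tolist())
    h=(P[:,2]>0.05)&(P[:,2]<.068)&(P[:,1]>-.26); print("blk",rect(P[h]),h.sum(),cv2.boxPoints(rect(P[h])).round(1).tolist())
if __name__=="__main__":
    d=grab("top"); meas(d)
E
python3 m.py
```

```text
deck ((539.793212890625, 172.71096801757812), (339.555419921875, 253.95932006835938), 88.31043243408203) [[407.8999938964844, 6.800000190734863], [661.7000122070312, -0.699999988079071], [671.7000122070312, 338.70001220703125], [417.8999938964844, 346.20001220703125]]
fence ((536.771728515625, 77.22693634033203), (19.46906089782715, 120.30108642578125), 89.2306137084961) 216 [0.53354387 0.07926688 0.10952168]
nut z>.13 ((450.49700927734375, 110.37447357177734), (459.0895690917969, 53.665557861328125), 43.781280517578125) 122 [0.58384782 0.24167341 0.24901346]
nut z>.11 [ 0.26620305 -0.02907635  0.11033477] [0.66894649 0.3051339  1.63333828]
knob [0.3543806  0.15564164 0.67909882] 64 [0.33866685 0.11938102 0.88360127]
pad [0.5395306  0.16112746 0.09898595] [0.49027629 0.15556272 0.08023793] [0.58985891 0.18009791 0.10805719]
handle ((521.17626953125, -226.13778686523438), (11.937338829040527, 104.24745178222656), 64.45873260498047) 181 [ 0.5207792  -0.22582954  0.13211915] [[471.6000061035156, -209.0], [565.5999755859375, -254.0], [570.7999877929688, -243.1999969482422], [476.70001220703125, -198.3000030517578]]
blk ((521.1234130859375, -226.47235107421875), (64.5289535522461, 110.18119049072266), 64.5033187866211) 377 [[457.5, -231.89999389648438], [557.0, -279.29998779296875], [584.7000122070312, -221.10000610351562], [485.29998779296875, -173.60000610351562]]
```

```bash
python3 - <<'E'
from h import *
d=grab("top")
import m
uv,P,C=cloud(d,180,180,305,310)
ok=(P[:,2]<.2)
g=ok&(P[:,2]>0.054)&(P[:,2]<0.066)
mk=np.zeros((480,640),np.uint8); mk[uv[g][:,1],uv[g][:,0]]=255
cs=max(cv2.findContours(mk,cv2.RETR_EXTERNAL,cv2.CHAIN_APPROX_NONE)[0],key=cv2.contourArea).reshape(-1,2)
Q=onplane(d,cs,0.06); r=m.rect(Q); print("deck",r,cv2.boxPoints(r).round(1).tolist())
f=ok&(P[:,2]>0.104)&(P[:,2]<0.115)&(uv[:,0]>272)&(uv[:,0]<292)
Q=onplane(d,uv[f],.11);print("fence",m.rect(Q),Q.mean(0), cv2.boxPoints(m.rect(Q)).round(1).tolist())
top=Q[:]; v=Q[np.argsort(Q[:,0])]; 
for x in np.arange(.47,.61,.01):
    s=Q[abs(Q[:,0]-x)<.005]; 
    if len(s): print(round(x,3),s[:,1].min().round(4),s[:,1].max().round(4),len(s))
for lab,lo,hi,sel in [("nut",.13,.15,(uv[:,1]<226)&(uv[:,0]<230)),("post",.11,.135,(uv[:,1]<200)&(uv[:,0]<222)),("ptr",.10,.125,(uv[:,1]<226)&(uv[:,0]<230)),("knob",.135,.155,(uv[:,1]>260)&(uv[:,0]<230)),("hub",.10,.125,(uv[:,1]>226)&(uv[:,1]<262)&(uv[:,0]<230))]:
    k=ok&sel&(P[:,2]>lo)&(P[:,2]<hi)
    if k.sum(): print(lab,k.sum(),P[k].mean(0).round(4),P[k].min(0).round(4),P[k].max(0).round(4),m.rect(P[k]))
E
```

```text
deck ((540.6328125, 190.10601806640625), (301.879638671875, 254.7550811767578), 87.98119354248047) [[408.0, 43.70000076293945], [662.5999755859375, 34.79999923706055], [673.2000122070312, 336.5], [418.70001220703125, 345.3999938964844]]
fence ((536.5748901367188, 76.97367095947266), (19.08599090576172, 119.09612274169922), 89.12063598632812) [0.53252154 0.07946703 0.11      ] [[476.8999938964844, 68.30000305175781], [596.0, 66.5], [596.2999877929688, 85.5999984741211], [477.20001220703125, 87.4000015258789]]
0.48 0.0682 0.0873 15
0.49 0.0682 0.0872 23
0.5 0.0681 0.0871 23
0.51 0.076 0.0869 14
0.52 0.0758 0.0868 17
0.53 0.0756 0.0867 16
0.54 0.0755 0.0838 10
0.55 0.0754 0.0837 14
0.56 0.0752 0.0835 8
0.57 0.0751 0.0834 14
0.58 0.0667 0.0833 20
0.59 0.0721 0.0832 14
0.6 0.0748 0.083 4
nut 116 [0.6102 0.2632 0.1381] [0.589  0.2389 0.1302] [0.6641 0.2877 0.1462] ((621.990966796875, 259.0024108886719), (38.76981735229492, 75.54077911376953), 70.16090393066406)
post 21 [0.6648 0.2633 0.1176] [0.6608 0.2569 0.11  ] [0.6701 0.2705 0.131 ] ((665.4547119140625, 263.7327880859375), (13.685833930969238, 9.200472831726074), 88.92517852783203)
ptr 125 [0.6113 0.2669 0.1121] [0.5769 0.2403 0.1001] [0.6701 0.3046 0.1247] ((617.5032348632812, 265.94921875), (45.54963684082031, 102.84960174560547), 68.78303527832031)
knob 39 [0.4041 0.2595 0.144 ] [0.3972 0.2508 0.1362] [0.4112 0.2689 0.1497] ((403.97528076171875, 259.76593017578125), (18.3795223236084, 13.64439868927002), 86.92377471923828)
hub 149 [0.4981 0.2465 0.1079] [0.4731 0.2293 0.1003] [0.5234 0.2625 0.1167] ((497.3088684082031, 244.9346160888672), (47.350807189941406, 32.97161102294922), 11.646099090576172)
```

```bash
python3 - <<'E'
from h import *
import m
d=grab("top")
def z(u,v): return (180+(u+.5)/4.6-.5,180+(v+.5)/4.6-.5)
print("hub",onplane(d,[z(184,324)],.108))
print("nut bar ends",onplane(d,[z(115,160),z(187,113)],.139), "ptr tip",onplane(d,[z(85,198)],.12),"post ridge",onplane(d,[z(150,52)],.126))
uv,P,C=cloud(d,190,195,235,226)
g=(P[:,2]>.132)&(P[:,2]<.145)&(C.max(1)<70)
r=m.rect(onplane(d,uv[g],.139)); print(g.sum(),r,cv2.boxPoints(r).round(1).tolist(),onplane(d,uv[g],.139).mean(0))
uv,P,C=cloud(d,200,275,225,295)
g=(P[:,2]>.136)&(P[:,2]<.15)
print("knob",onplane(d,uv[g],.144).mean(0),g.sum())
c=np.array([.5406,.1901]);a=np.radians(-2.0);R=np.array([[np.cos(a),-np.sin(a)],[np.sin(a),np.cos(a)]])
for n,p in dict(knob=(.4041,.2595),hub=(.4981,.2465),post=(.6648,.2633),pad=(.5395,.161)).items(): print(n,(R.T@(np.array(p)-c)).round(4))
E
```

```text
hub [[0.50358223 0.24666323 0.108     ]]
nut bar ends [[0.5973457  0.28241048 0.139     ]
 [0.62446557 0.23997878 0.139     ]] ptr tip [[0.57897036 0.304088   0.12      ]] post ridge [[0.66565633 0.2647997  0.126     ]]
101 ((609.2310180664062, 262.5973205566406), (16.523862838745117, 54.40800094604492), 39.555023193359375) [[585.5, 278.29998779296875], [620.2000122070312, 236.39999389648438], [632.9000244140625, 246.89999389648438], [598.2999877929688, 288.79998779296875]] [0.61040739 0.26265707 0.139     ]
knob [0.40385179 0.25964465 0.144     ] 36
knob [-0.1388  0.0646]
hub [-0.0444  0.0549]
post [0.1216 0.0775]
pad [-0.0001 -0.0291]
```

apply_moves(
  moves=[0.05,-0.033,-0.022,0,0,0,-0.035,0.05,-0.033,-0.022,0,0,0,-0.035,0.05,-0.033,-0.022,0,0,0,-0.035,0.05,-0.033,-0.022,0,0,0,-0.035,0.05,-0.033,-0.022,0,0,0,0,0.05,-0.033,-0.022,0,0,0,0,0.05,-0.033,-0.022,0,0,0,0,0.05,-0.033,-0.022,0,0,0,0],
  newtons=20,
)

```text
clock: 1.02
position: [0.3856, 0.3364, 0.2298]
ee_rot: [-0.001, 0.052, 0.999, 0.003]
contact_force: [0.2, -0.0, -0.8]
width: 0.05
```

```bash
cat > go.py <<'E'
import sys
from h import *
# target: x y z tool-y-angle(deg)
s=manip.get_state();R=Rt(s);p=s["position"]
print("t",round(s["clock"],2),"p",p.round(4),"yang",round(np.degrees(np.arctan2(R[1,1],R[0,1])),2),"tilt",np.degrees(np.arccos(-R[2,2])).round(2),"w",round(s["width"],4),"F",s["contact_force"].round(1),"M",s["moment"].round(2),"j6",s["qpos"][5].round(2),"zloc",R[:,2].round(3))
if len(sys.argv)>4:
    x,y,z,a=map(float,sys.argv[1:5]); a=np.radians(a)
    Rg=np.array([[-np.sin(a)*-1*-1,np.cos(a),0],[np.cos(a),np.sin(a),0],[0,0,-1]])
    Y=np.array([np.cos(a),np.sin(a),0]);Z=np.array([0,0,-1]);Rg=np.c_[np.cross(Y,Z),Y,Z]
    print("shift tool",(R.T@(np.array([x,y,z])-p)).round(4),"rotvec",Rn.from_matrix(R.T@Rg).as_rotvec().round(4))
    print("shift in GOAL tool axes",(Rg.T@(np.array([x,y,z])-p)).round(4))
E
python3 go.py .4038 .2596 .170 82.6
```

```text
t 1.02 p [0.3856 0.3364 0.2298] yang 84.03 tilt 0.35 w 0.05 F [ 0.2 -0.  -0.8] M [ 0.01 -0.04 -0.06] j6 -0.89 zloc [-0.002  0.006 -1.   ]
shift tool [-0.0262 -0.0748  0.0593] rotvec [ 0.0056 -0.0023  0.0249]
shift in GOAL tool axes [-0.0279 -0.0738  0.0598]
```

apply_moves(
  moves=[0.05,-0.0065,-0.0185,0.015,0.003,-0.001,0.012,0.05,-0.0065,-0.0185,0.015,0.003,-0.001,0.012,0.05,-0.0065,-0.0185,0.015,0,0,0,0.05,-0.0065,-0.0185,0.015,0,0,0,0.05,0,0,0,0,0,0,0.05,0,0,0,0,0,0,0.05,0,0,0,0,0,0,0.05,0,0,0,0,0,0],
)

```text
clock: 1.68
position: [0.4127, 0.2521, 0.1696]
ee_rot: [0.004, 0.071, 0.997, 0.001]
contact_force: [0.1, -0.9, -0.3]
width: 0.0498
```

```bash
python3 - <<'E'
from h import *
d=grab("wrist","w1")
print(proj(d,[(.4038,.2596,.144),(.5036,.2467,.108)]))
E
python3 go.py .4038 .2596 .114 82.6
```

```text
[[330.45494111 261.10857456]
 [328.52332642 388.94024868]]
t 1.73 p [0.4128 0.2523 0.1698] yang 81.91 tilt 0.55 w 0.0497 F [ 0.4  0.6 -0.4] M [ 0.    0.03 -0.06] j6 -1.02 zloc [ 0.009  0.002 -1.   ]
shift tool [0.0104 0.0058 0.0557] rotvec [ 0.0028  0.0092 -0.012 ]
shift in GOAL tool axes [0.0098 0.0061 0.0558]
```

View pics/w1.png

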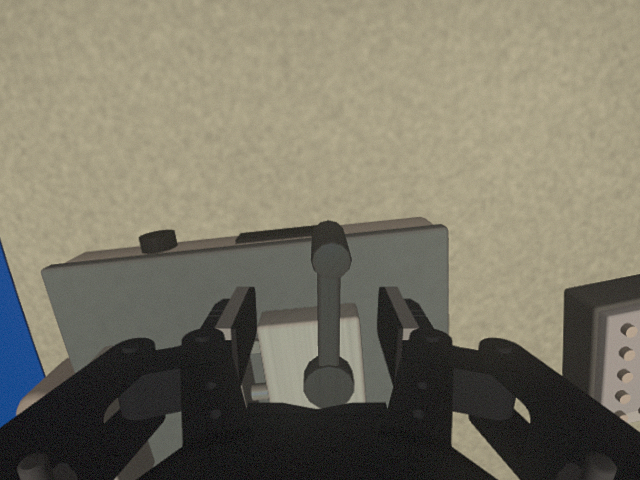

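apply_moves(
  moves=[0.05,0.005,0.003,0.01,0.002,0.005,-0.006,0.05,0.005,0.003,0.012,0.001,0.004,-0.006,0.05,0,0,0.017,0,0,0,0.05,0,0,0.017,0,0,0,0.05,0,0,0,0,0,0,0.019,0,0,0,0,0,0,0.019,0,0,0,0,0,0,0.019,0,0,0,0,0,0],
)

```text
clock: 2.4
position: [0.4028, 0.267, 0.1141]
ee_rot: [0.002, 0.059, 0.998, 0.002]
contact_force: [0.6, -2.6, -0.9]
width: 0.0192
```

```bash
python3 go.py .4038 .2596 .114 82.6
```

```text
t 2.4 p [0.4028 0.267  0.1141] yang 83.21 tilt 0.35 w 0.0192 F [ 0.6 -2.6 -0.9] M [-0.46  0.01 -0.04] j6 -1.01 zloc [ 0.005  0.003 -1.   ]
shift tool [-0.0018 -0.0072  0.    ] rotvec [0.004  0.0046 0.0106]
shift in GOAL tool axes [-0.0019 -0.0072  0.0001]
```

apply_moves(
  moves=[0.01,0,0,0,0,0,0,0.01,-0.0015,0.0113,0,0,0,0.113,0.01,-0.0015,0.0113,0,0,0,0.113,0.01,-0.0015,0.0113,0,0,0,0.113,0.01,-0.0015,0.0113,0,0,0,0.113,0.01,-0.0015,0.0113,0,0,0,0.113,0.01,-0.0015,0.0113,0,0,0,0.113,0.01,0,0,0,0,0,0],
  newtons=25,
)

```text
clock: 3.07
position: [0.4386, 0.3263, 0.1147]
ee_rot: [0.003, 0.401, 0.916, 0.003]
contact_force: [1.8, -0.4, -3.2]
width: 0.0189
```

```bash
cat > lv.py <<'E'
from h import *
s=manip.get_state();p=s["position"];
import sys
c=np.array([float(sys.argv[1]),float(sys.argv[2])]) if len(sys.argv)>2 else np.array([.5036,.2467])
v=p[:2]-c; a=np.degrees(np.arctan2(v[1],v[0])); print("r",np.hypot(*v).round(4),"dir",a.round(1),"lever deg",round(178-a,1),"tangent",round(a-90,1))
E
python3 go.py; python3 lv.py
```

```text
t 3.07 p [0.4386 0.3263 0.1147] yang 42.7 tilt 0.45 w 0.0189 F [ 1.8 -0.4 -3.2] M [-0.03 -0.19 -0.07] j6 -0.23 zloc [ 0.007  0.003 -1.   ]
r 0.1027 dir 129.2 lever deg 48.8 tangent 39.2
```

apply_moves(
  moves=[0.01,-0.0015,0.0113,0,0,0,0.113,0.01,-0.0015,0.0113,0,0,0,0.113,0.01,-0.0015,0.0113,0,0,0,0.113,0.01,-0.0015,0.0113,0,0,0,0.113,0.01,-0.0015,0.0113,0,0,0,0.113,0.01,-0.001,0.006,0,0,0,0.05,0.01,0,0,0,0,0,0,0.01,0,0,0,0,0,0],
)

```text
clock: 3.73
position: [0.4963, 0.349, 0.1148]
ee_rot: [-0.001, 0.661, 0.751, 0.004]
contact_force: [1.1, 0.3, -2.6]
width: 0.0191
```

```bash
python3 go.py; python3 lv.py
```

```text
t 3.73 p [0.4963 0.349  0.1148] yang 7.32 tilt 0.51 w 0.0191 F [ 1.1  0.3 -2.6] M [-0.02 -0.04 -0.1 ] j6 0.37 zloc [ 0.005  0.007 -1.   ]
r 0.1025 dir 94.1 lever deg 83.9 tangent 4.1
```

apply_moves(
  moves=[0.01,-0.001,0.009,0,0,0,0.08,0.01,0,0.003,0,0,0,0,0.01,0,0,0,0,0,0,0.05,0,0,0,0,0,0,0.05,0,0,0,0,0,0,0.05,0,0,0,0,0,0,0.05,0,0,-0.025,0,0,0,0.05,0,0,-0.04,0,0,0],
)

```text
clock: 4.4
position: [0.5001, 0.3455, 0.1756]
ee_rot: [-0.004, 0.685, 0.729, -0.003]
contact_force: [0.3, 0.2, -0.1]
width: 0.05
```

```bash
python3 lv.py; python3 go.py .5212 -.2263 .25 64.4
```

```text
r 0.0989 dir 92.1 lever deg 85.9 tangent 2.1
t 4.4 p [0.5001 0.3455 0.1756] yang 3.57 tilt 0.6 w 0.05 F [ 0.3  0.2 -0.1] M [ 0.05  0.02 -0.02] j6 0.42 zloc [-0.011  0.    -1.   ]
shift tool [-0.572  -0.0153 -0.0749] rotvec [-0.0089 -0.0066 -1.0617]
shift in GOAL tool axes [-0.2661 -0.5066 -0.0744]
```

apply_moves(
  moves=[0.06,0,0,-0.012,0,0,-0.12,0.06,0,0,-0.012,0,0,-0.12,0.06,0,0,-0.012,0,0,-0.12,0.06,0,0,-0.012,0,0,-0.12,0.06,0,0,-0.012,0,0,-0.12,0.06,0,0,-0.012,0,0,-0.12,0.06,0,0,-0.012,0,0,-0.12,0.06,0,0,0,0,0,-0.12],
)

```text
clock: 5.07
position: [0.5048, 0.3463, 0.2782]
ee_rot: [0.006, 0.251, 0.968, 0.007]
contact_force: [-0.7, -0.3, 0.5]
width: 0.06
```

```bash
python3 go.py .5212 -.2263 .25 64.4; python3 - <<'E'
from h import *
d=grab("top","t2"); im=d["image"][:,:,::-1]; cv2.imwrite("pics/t2z.png",cv2.resize(im[170:300,180:310],None,fx=4.6,fy=4.6,interpolation=cv2.INTER_CUBIC))
E
```

```text
t 5.07 p [0.5048 0.3463 0.2782] yang 60.88 tilt 1.0 w 0.06 F [-0.7 -0.3  0.5] M [ 0.04 -0.   -0.03] j6 -0.58 zloc [ 0.014  0.01  -1.   ]
shift tool [-0.2928 -0.4926  0.0227] rotvec [ 0.0154  0.0083 -0.0615]
shift in GOAL tool axes [-0.2622 -0.5093  0.0282]
```

View pics/t2z.png

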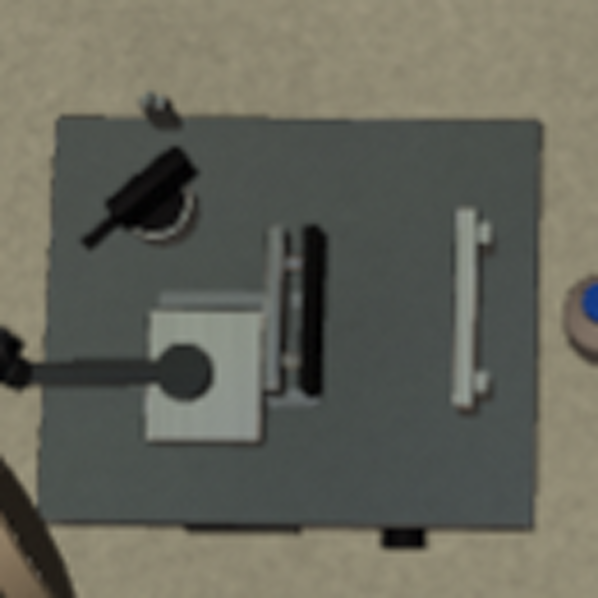

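apply_moves(
  moves=[0.06,-0.018,-0.035,0,0.008,0.004,-0.03,0.06,-0.018,-0.035,0,0.007,0.004,-0.03,0.06,-0.018,-0.035,0,0,0,0,0.06,-0.018,-0.035,0,0,0,0,0.06,-0.018,-0.035,0,0,0,0,0.06,-0.018,-0.035,0,0,0,0,0.06,-0.018,-0.035,0,0,0,0,0.06,-0.018,-0.035,0,0,0,0],
)

```text
clock: 5.78
position: [0.5098, 0.0275, 0.2762]
ee_rot: [0.002, 0.218, 0.976, 0.002]
contact_force: [0.3, 0.2, 0.2]
width: 0.06
```

```bash
python3 go.py .5212 -.2263 .25 64.4
```

```text
t 5.78 p [0.5098 0.0275 0.2762] yang 64.79 tilt 0.37 w 0.06 F [0.3 0.2 0.2] M [ 0.   -0.02 -0.  ] j6 -1.22 zloc [ 0.006  0.003 -1.   ]
shift tool [-0.1183 -0.225   0.0254] rotvec [0.0053 0.0039 0.0069]
shift in GOAL tool axes [-0.1199 -0.224   0.0262]
```

apply_moves(
  moves=[0.06,-0.0185,-0.035,0.003,0.003,0.002,0.004,0.06,-0.0185,-0.035,0.003,0.002,0.002,0.003,0.06,-0.0185,-0.035,0.003,0,0,0,0.06,-0.0185,-0.035,0.003,0,0,0,0.06,-0.0185,-0.035,0.003,0,0,0,0.06,-0.0185,-0.035,0.003,0,0,0,0.06,0,0,0,0,0,0,0.06,0,0,0,0,0,0],
)

```text
clock: 6.45
position: [0.5145, -0.2312, 0.2581]
ee_rot: [0.003, 0.234, 0.972, -0.003]
contact_force: [0.9, 0.5, -0.7]
width: 0.0597
```

```bash
python3 - <<'E'
from h import *
d=grab("wrist","w3")
a=np.radians(-25.6);u=np.array([np.cos(a),np.sin(a)])
for s in (-.053,0,.053): print(proj(d,[(.5212+s*u[0],-.2263+s*u[1],.133)]))
E
python3 go.py .5212 -.2263 .104 64.4
```

```text
[[326.32714426 162.35261955]]
[[327.63712329 234.64497248]]
[[328.77541879 299.84946046]]
t 6.5 p [ 0.5146 -0.2314  0.258 ] yang 62.98 tilt 0.57 w 0.0598 F [-0.7 -0.7 -0.6] M [-0.02 -0.02  0.02] j6 -1.64 zloc [ 0.004 -0.009 -1.   ]
shift tool [-0.0024  0.0085  0.1539] rotvec [-0.0063  0.0076 -0.0248]
shift in GOAL tool axes [-0.0038  0.0074  0.154 ]
```

View pics/w3.png

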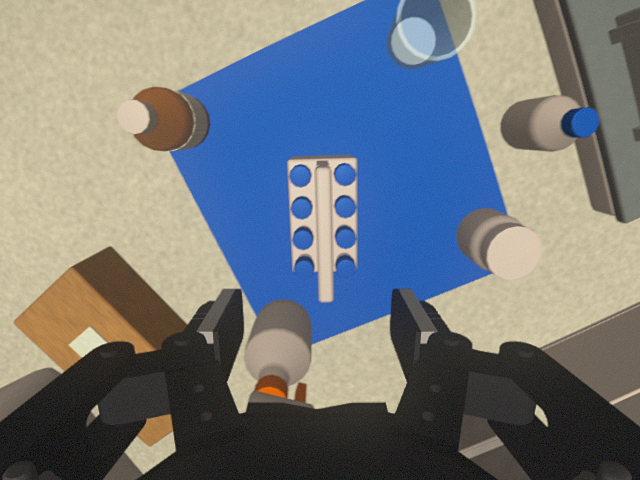

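apply_moves(
  moves=[0.06,-0.002,0.004,0.02,-0.003,0.004,-0.012,0.06,-0.002,0.004,0.02,-0.003,0.004,-0.012,0.06,0,0,0.02,0,0,0,0.06,0,0,0.02,0,0,0,0.06,0,0,0.02,0,0,0,0.06,0,0,0.02,0,0,0,0.06,0,0,0,0,0,0,0.06,0,0,0,0,0,0],
)

```text
clock: 7.17
position: [0.5242, -0.2164, 0.1376]
ee_rot: [0.003, 0.22, 0.976, -0.0]
contact_force: [-0.2, 0.0, 0.4]
width: 0.06
```

```bash
python3 go.py .5212 -.2263 .104 64.4
```

```text
t 7.17 p [ 0.5242 -0.2164  0.1376] yang 64.63 tilt 0.37 w 0.06 F [-0.2  0.   0.4] M [ 0.03 -0.04 -0.04] j6 -1.64 zloc [ 0.006 -0.002 -1.   ]
shift tool [-0.0013 -0.0103  0.0336] rotvec [0.0012 0.0063 0.004 ]
shift in GOAL tool axes [-0.0016 -0.0102  0.0336]
```

apply_moves(
  moves=[0.06,-0.001,-0.004,0.012,0,0.003,0,0.06,0,-0.004,0.012,0,0.003,0,0.06,0,0,0.008,0,0,0,0.06,0,0,0,0,0,0,0.06,0,0,0,0,0,0,0.06,0,0,0,0,0,0,0.06,0,0,0,0,0,0,0.06,0,0,0,0,0,0],
)

```text
clock: 7.83
position: [0.5245, -0.2248, 0.1074]
ee_rot: [0.004, 0.219, 0.976, -0.001]
contact_force: [-0.4, -0.1, 0.3]
width: 0.0601
```

```bash
python3 go.py .5212 -.2263 .104 64.4
```

```text
t 7.83 p [ 0.5245 -0.2248  0.1074] yang 64.7 tilt 0.46 w 0.0601 F [-0.4 -0.1  0.3] M [-0.    0.04  0.01] j6 -1.66 zloc [ 0.008 -0.003 -1.   ]
shift tool [ 0.0024 -0.0028  0.0034] rotvec [0.0006 0.0081 0.0052]
shift in GOAL tool axes [ 0.0024 -0.0028  0.0034]
```

apply_moves(
  moves=[0.06,0.002,-0.002,0.003,0,0.008,0.005,0.06,0,0,0,0,0,0,0,0,0,0,0,0,0,0,0,0,0,0,0,0,0,0,0,0,0,0,0,0,0,0,0,0,0,0,0,0,0,0,0,0,0,0,0,0,0,0,0],
  newtons=60,
)

```text
schema error: expected a multiple of 7 numbers
```

```bash
python3 go.py .5212 -.2263 .104 64.4
```

```text
t 7.83 p [ 0.5245 -0.2248  0.1074] yang 64.7 tilt 0.46 w 0.0601 F [-0.4 -0.1  0.3] M [-0.    0.04  0.01] j6 -1.66 zloc [ 0.008 -0.003 -1.   ]
shift tool [ 0.0024 -0.0028  0.0034] rotvec [0.0006 0.0081 0.0052]
shift in GOAL tool axes [ 0.0024 -0.0028  0.0034]
```

apply_moves(
  moves=[0.06,0.002,-0.002,0.003,0,0.008,0.005,0.06,0,0,0,0,0,0,0,0,0,0,0,0,0,0,0,0,0,0,0,0,0,0,0,0,0,0,0,0,0,0,0,0,0,0,0,0,0,0,0,0,0,0,0,0,0,0,0,0],
  newtons=60,
)

```text
clock: 8.5
position: [0.522, -0.2268, 0.1052]
ee_rot: [0.001, 0.222, 0.975, -0.0]
contact_force: [-0.1, -1.0, 0.4]
width: 0.011
```

```bash
python3 go.py .5212 -.2263 .104 64.4
```

```text
t 8.5 p [ 0.522  -0.2268  0.1052] yang 64.38 tilt 0.09 w 0.011 F [-0.1 -1.   0.4] M [-0.02 -0.07 -0.03] j6 -1.66 zloc [ 0.001 -0.001 -1.   ]
shift tool [0.0009 0.0001 0.0012] rotvec [-0.0006  0.0015 -0.0004]
shift in GOAL tool axes [0.0009 0.0001 0.0012]
```

apply_moves(
  moves=[0,0,0,-0.01,0,0,0,0,0,0,-0.02,0,0,0,0,0,0,-0.025,0,0,0,0,0,0,-0.025,0,0,0,0,0,0,-0.025,0,0,0,0,0,0,-0.025,0,0,0,0,0,0,-0.02,0,0,0,0,0,0,0,0,0,0],
)

```text
clock: 9.17
position: [0.5168, -0.2221, 0.2563]
ee_rot: [-0.01, 0.222, 0.975, 0.004]
contact_force: [0.3, -1.2, -4.2]
width: 0.0105
```

```bash
python3 go.py .5382 .121 .255 88
```

```text
t 9.17 p [ 0.5168 -0.2221  0.2563] yang 64.38 tilt 1.2 w 0.0105 F [ 0.3 -1.2 -4.2] M [-0.09 -0.13 -0.03] j6 -1.66 zloc [-0.017  0.013 -1.   ]
shift tool [0.129  0.3186 0.0053] rotvec [ 0.0082 -0.0194 -0.4122]
shift in GOAL tool axes [-0.0094  0.3436  0.0013]
```

apply_moves(
  moves=[0,0,0,0,0.004,-0.01,-0.08,0,0,0,0,0.004,-0.01,-0.08,0,0,0,0,0,0,-0.08,0,0,0,0,0,0,-0.08,0,0,0.015,0,0,0,-0.05,0,0,0.025,0,0,0,0,0,0,0.03,0,0,0,0,0,0,0.03,0,0,0,0],
)

```text
clock: 9.83
position: [0.5181, -0.1223, 0.2456]
ee_rot: [-0.008, 0.033, 0.999, 0.001]
contact_force: [-0.2, 1.1, -5.5]
width: 0.0114
```

```bash
python3 go.py .5382 .121 .255 88
```

```text
t 9.83 p [ 0.5181 -0.1223  0.2456] yang 86.19 tilt 0.93 w 0.0114 F [-0.2  1.1 -5.5] M [ 0.02 -0.07  0.04] j6 -1.86 zloc [-0.016  0.002 -1.   ]
shift tool [-0.0037  0.2441 -0.0093] rotvec [ 0.0009 -0.0162 -0.0317]
shift in GOAL tool axes [-0.0116  0.2438 -0.0094]
```

apply_moves(
  moves=[0,-0.002,0.03,-0.004,0,-0.008,-0.015,0,-0.002,0.033,-0.004,0,-0.008,-0.015,0,-0.002,0.035,-0.003,0,0,0,0,-0.002,0.035,-0.003,0,0,0,0,-0.001,0.035,-0.003,0,0,0,0,0,0.03,-0.002,0,0,0,0,0,0.02,0,0,0,0,0,0,0.008,0,0,0,0],
)

```text
clock: 10.5
position: [0.5267, 0.1199, 0.2514]
ee_rot: [-0.013, 0.017, 1.0, 0.005]
contact_force: [-0.7, -1.1, -5.1]
width: 0.0109
```

```bash
python3 go.py .5382 .121 .255 88
```

```text
t 10.5 p [0.5267 0.1199 0.2514] yang 88.04 tilt 1.62 w 0.0109 F [-0.7 -1.1 -5.1] M [-0.1  -0.06  0.03] j6 -1.45 zloc [-0.026  0.01  -1.   ]
shift tool [-0.0113  0.0016 -0.0039] rotvec [ 0.009  -0.0268  0.0009]
shift in GOAL tool axes [-0.0114  0.0015 -0.0036]
```

Correct tilt and x, settle, then look.

apply_moves(
  moves=[0,-0.003,0,0,0.004,-0.013,0,0,-0.003,0,0,0.004,-0.01,0,0,-0.002,0,0,0,0,0,0,0,0,0,0,0,0,0,0,0,0,0,0,0,0,0,0,0,0,0,0,0,0,0,0,0,0,0,0,0,0,0,0,0,0],
)

```text
clock: 11.17
position: [0.5331, 0.1145, 0.2468]
ee_rot: [-0.005, 0.018, 1.0, -0.002]
contact_force: [-0.3, -0.0, -4.6]
width: 0.011
```

```bash
python3 go.py .5382 .121 .255 88; python3 - <<'E'
from h import *
d=grab("side","s4"); im=d["image"][:,:,::-1]; cv2.imwrite("pics/s4z.png",cv2.resize(im[160:360,180:400],None,fx=3.6,fy=3.0,interpolation=cv2.INTER_CUBIC))
d=grab("wrist","w4")
E
```

```text
t 11.17 p [0.5331 0.1145 0.2468] yang 87.89 tilt 0.64 w 0.011 F [-0.3 -0.  -4.6] M [ 0.02 -0.05  0.02] j6 -1.45 zloc [-0.01  -0.005 -1.   ]
shift tool [-0.0047  0.0066 -0.0083] rotvec [-0.005 -0.01  -0.002]
shift in GOAL tool axes [-0.0048  0.0067 -0.0082]
```

View pics/s4z.png

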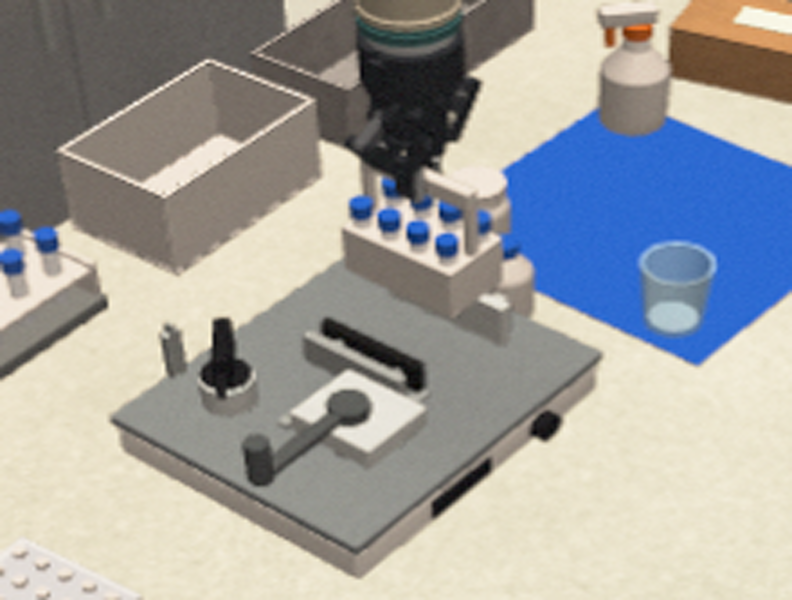

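View pics/w4.png

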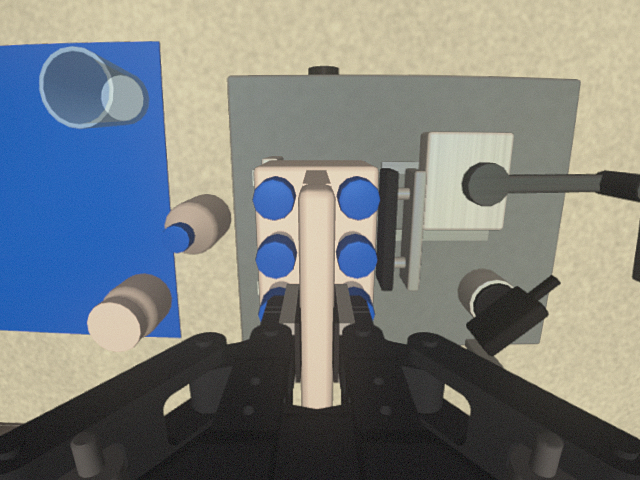

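apply_moves(
  moves=[0,-0.002,0.005,0,-0.003,-0.006,0,0,-0.001,0.004,0,0,-0.002,0,0,0,0,0,0,0,0,0,0,0,0,0,0,0,0,0,0,0.008,0,0,0,0,0,0,0.008,0,0,0,0,0,0,0,0,0,0,0,0,0,0,0,0,0],
)

```text
clock: 11.93
position: [0.5366, 0.1251, 0.2291]
ee_rot: [-0.0, 0.018, 1.0, -0.001]
contact_force: [-0.4, -0.3, -4.9]
width: 0.011
```

```bash
python3 go.py .5384 .125 .162 88
```

```text
t 11.93 p [0.5366 0.1251 0.2291] yang 87.95 tilt 0.09 w 0.011 F [-0.4 -0.3 -4.9] M [ 0.01 -0.06  0.02] j6 -1.43 zloc [-0.001 -0.001 -1.   ]
shift tool [-0.0019  0.0001  0.0671] rotvec [-0.0013 -0.001  -0.001 ]
shift in GOAL tool axes [-0.0018 -0.      0.0671]
```

apply_moves(
  moves=[0,-0.001,0,0.01,0,0,0,0,0,0,0.01,0,0,0,0,0,0,0.01,0,0,0,0,0,0,0.01,0,0,0,0,0,0,0.006,0,0,0,0,0,0,0,0,0,0,0,0,0,0,0,0,0,0,0,0,0,0,0,0],
)

```text
clock: 12.6
position: [0.5367, 0.1245, 0.1764]
ee_rot: [-0.002, 0.018, 1.0, -0.001]
contact_force: [-0.0, -0.6, -5.9]
width: 0.0111
```

```bash
python3 go.py .5383 .120 .162 88; python3 - <<'E'
from h import *
d=grab("wrist","w5")
E
```

```text
t 12.6 p [0.5367 0.1245 0.1764] yang 87.91 tilt 0.29 w 0.0111 F [-0.  -0.6 -5.9] M [-0.    0.05  0.  ] j6 -1.43 zloc [-0.005 -0.002 -1.   ]
shift tool [-0.0019 -0.0044  0.0144] rotvec [-0.002  -0.0047 -0.0015]
shift in GOAL tool axes [-0.0018 -0.0044  0.0144]
```

View pics/w5.png

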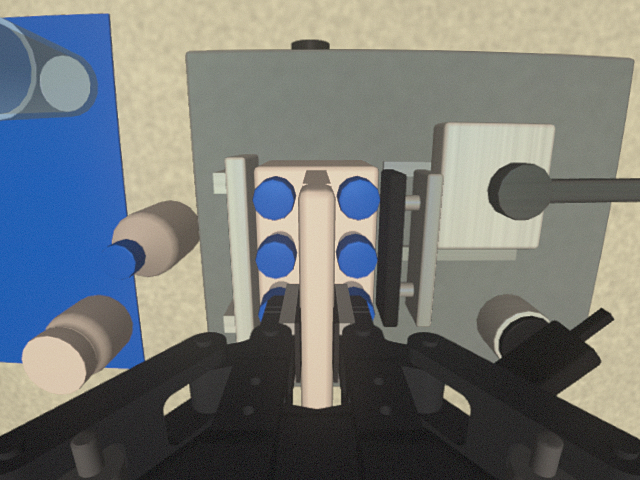

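apply_moves(
  moves=[0,-0.001,-0.002,0.004,-0.001,-0.003,0,0,0,-0.002,0.004,0,0,0,0,0,0,0.003,0,0,0,0,0,0,0.002,0,0,0,0,0,0,0.001,0,0,0,0,0,0,0,0,0,0,0,0,0,0,0,0,0,0,0,0,0,0,0,0],
)

```text
clock: 13.32
position: [0.5391, 0.1199, 0.1631]
ee_rot: [0.002, 0.018, 1.0, -0.0]
contact_force: [0.4, 0.4, -5.3]
width: 0.0109
```

```bash
python3 go.py .5383 .120 .162 88
```

```text
t 13.32 p [0.5391 0.1199 0.1631] yang 87.9 tilt 0.2 w 0.0109 F [ 0.4  0.4 -5.3] M [0.03 0.02 0.02] j6 -1.44 zloc [ 0.003 -0.    -1.   ]
shift tool [0.0008 0.     0.0011] rotvec [-0.0004  0.0034 -0.0017]
shift in GOAL tool axes [0.0008 0.     0.0011]
```

apply_moves(
  moves=[0,0,0,0.001,0,0.003,0,0,0,0,0.001,0,0,0,0,0,0,0.001,0,0,0,0,0,0,0,0,0,0,0,0,0,0,0,0,0,0,0,0,0,0,0,0,0,0,0,0,0,0,0,0,0,0,0,0,0,0],
)

```text
clock: 13.98
position: [0.5398, 0.12, 0.1622]
ee_rot: [0.002, 0.018, 1.0, -0.0]
contact_force: [-1.0, -0.5, -2.1]
width: 0.0107
```

```bash
python3 go.py .5383 .120 .162 88
```

```text
t 13.98 p [0.5398 0.12   0.1622] yang 87.92 tilt 0.18 w 0.0107 F [-1.  -0.5 -2.1] M [-0.    0.12 -0.01] j6 -1.44 zloc [ 0.003 -0.    -1.   ]
shift tool [ 0.0015 -0.      0.0002] rotvec [-0.0003  0.0031 -0.0014]
shift in GOAL tool axes [ 0.0015 -0.      0.0002]
```

Touching down. Release and rise.

apply_moves(
  moves=[0,0,0,0.001,0,0,0,0.04,0,0,0,0,0,0,0.04,0,0,0,0,0,0,0.04,0,0,0,0,0,0,0.04,0,0,-0.01,0,0,0,0.04,0,0,-0.03,0,0,0,0.04,0,0,-0.03,0,0,0,0.04,0,0,0,0,0,0],
  newtons=30,
)

```text
clock: 14.65
position: [0.5414, 0.1203, 0.2365]
ee_rot: [0.004, 0.018, 1.0, 0.0]
contact_force: [0.5, -0.6, -0.1]
width: 0.0401
```

```bash
python3 go.py .609 .264 .20 39.6; python3 - <<'E'
from h import *
d=grab("wrist","w6")
E
```

```text
t 14.65 p [0.5414 0.1203 0.2365] yang 87.92 tilt 0.41 w 0.0401 F [ 0.5 -0.6 -0.1] M [-0.03  0.   -0.02] j6 -1.44 zloc [ 0.007  0.    -1.   ]
shift tool [-0.0621  0.146   0.037 ] rotvec [0.0035 0.0064 0.8433]
shift in GOAL tool axes [0.0676 0.1437 0.0365]
```

View pics/w6.png

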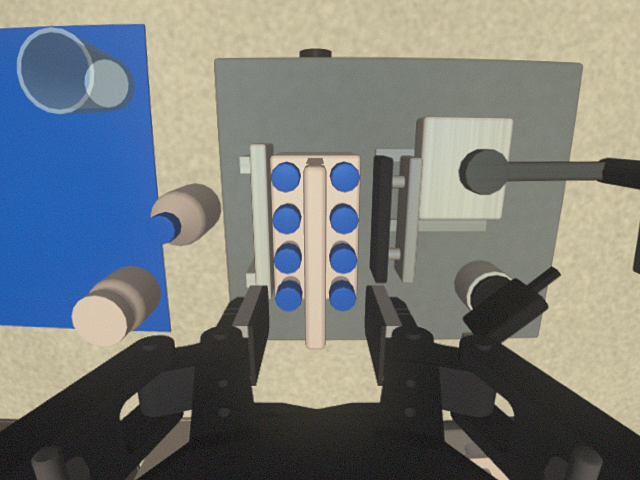

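apply_moves(
  moves=[0.04,-0.012,0.027,0,0,0,0,0.04,-0.014,0.032,0,0,0,0,0.04,-0.014,0.032,0,0,0,0,0.04,-0.014,0.032,0,0,0,0,0.04,0,0,0,0,0,0.12,0.04,0,0,0,0,0,0.12,0.04,0,0,0,0,0,0.12,0.04,0,0,0,0,0,0.12],
)

```text
clock: 15.37
position: [0.6001, 0.2469, 0.2306]
ee_rot: [0.001, 0.266, 0.964, -0.0]
contact_force: [0.6, -0.2, 0.9]
width: 0.04
```

apply_moves(
  moves=[0.04,0,0,0,0,0,0.12,0.04,0,0,0,0,0,0.12,0.04,0,0,0,0,0,0.09,0.04,0,0,0,0,0,0,0.04,0,0,0,0,0,0,0.04,0,0,0,0,0,0,0.04,0,0,0,0,0,0,0.04,0,0,0,0,0,0],
)

```text
clock: 16.03
position: [0.598, 0.2472, 0.2248]
ee_rot: [-0.003, 0.425, 0.905, -0.003]
contact_force: [1.6, 0.3, -0.1]
width: 0.0401
```

```bash
python3 go.py .609 .264 .20 39.6; python3 - <<'E'
from h import *
d=grab("wrist","w7")
print(proj(d,[(.609,.264,.139),(.579,.304,.12),(.665,.2635,.126)]))
E
```

```text
t 16.03 p [0.598  0.2472 0.2248] yang 39.67 tilt 0.5 w 0.0401 F [ 1.6  0.3 -0.1] M [ 0.01 -0.01 -0.01] j6 -0.41 zloc [-0.008 -0.003 -1.   ]
shift tool [0.0058 0.0194 0.0246] rotvec [-0.0085 -0.0025  0.0013]
shift in GOAL tool axes [0.0059 0.0192 0.0248]
[[347.9496311  237.19857171]
 [351.20675164 155.79936498]
 [406.6110557  282.68019412]]
```

View pics/w7.png

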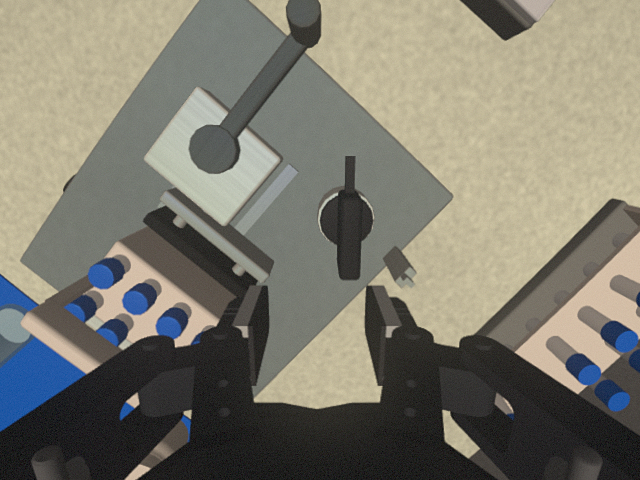

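apply_moves(
  moves=[0.04,0.003,0.008,0.005,-0.004,-0.001,0,0.04,0.002,0.007,0.01,-0.003,-0.001,0,0.04,0,0,0.01,0,0,0,0.04,0,0,0.01,0,0,0,0.04,0,0,0.01,0,0,0,0.04,0,0,0,0,0,0,0.04,0,0,0,0,0,0,0.04,0,0,0,0,0,0],
)

```text
clock: 16.75
position: [0.6061, 0.2621, 0.1725]
ee_rot: [-0.002, 0.424, 0.905, -0.001]
contact_force: [-0.3, 0.1, -0.1]
width: 0.04
```

```bash
python3 go.py .609 .264 .109 39.6
```

```text
t 16.75 p [0.6061 0.2621 0.1725] yang 39.78 tilt 0.26 w 0.04 F [-0.3  0.1 -0.1] M [ 0.03  0.01 -0.03] j6 -0.39 zloc [-0.004 -0.001 -1.   ]
shift tool [-0.0006  0.0037  0.0635] rotvec [-0.0042 -0.0018  0.0031]
shift in GOAL tool axes [-0.0005  0.0035  0.0635]
```

apply_moves(
  moves=[0.04,0,0.002,0.012,-0.004,-0.001,0.003,0.04,0,0,0.012,0,0,0,0.04,0,0,0.012,0,0,0,0.04,0,0,0.008,0,0,0,0.04,0,0,0.004,0,0,0,0.04,0,0,0,0,0,0,0.04,0,0,0,0,0,0,0.04,0,0,0,0,0,0],
)

```text
clock: 17.42
position: [0.6104, 0.2636, 0.1268]
ee_rot: [0.003, 0.426, 0.905, 0.003]
contact_force: [-0.2, -0.2, -0.5]
width: 0.0401
```

```bash
python3 go.py .609 .264 .109 39.6
```

```text
t 17.42 p [0.6104 0.2636 0.1268] yang 39.55 tilt 0.45 w 0.0401 F [-0.2 -0.2 -0.5] M [-0.01  0.04  0.02] j6 -0.39 zloc [ 0.007  0.003 -1.   ]
shift tool [ 0.0013 -0.001   0.0178] rotvec [ 0.0074  0.0025 -0.0009]
shift in GOAL tool axes [ 0.0012 -0.0009  0.0178]
```

apply_moves(
  moves=[0.04,0,0,0.007,0.004,0.001,0,0.04,0,0,0.006,0,0,0,0.04,0,0,0.003,0,0,0,0.01,0,0,0,0,0,0,0.01,0,0,0,0,0,0,0.01,0,0,0,0,0,0,0.01,0,0,0,0,0,0,0.01,0,0,0,0,0,0],
  newtons=40,
)

```text
clock: 18.08
position: [0.6115, 0.2639, 0.1112]
ee_rot: [0.002, 0.426, 0.905, 0.002]
contact_force: [0.5, -0.5, -1.0]
width: 0.0133
```

```bash
python3 go.py .609 .264 .109 39.6
```

```text
t 18.08 p [0.6115 0.2639 0.1112] yang 39.54 tilt 0.36 w 0.0133 F [ 0.5 -0.5 -1. ] M [-0.07  0.12 -0.  ] j6 -0.39 zloc [ 0.006  0.001 -1.   ]
shift tool [ 0.0017 -0.0019  0.0022] rotvec [ 0.0056  0.0027 -0.001 ]
shift in GOAL tool axes [ 0.0017 -0.0018  0.0022]
```

apply_moves(
  moves=[0.005,0,0,0,0,0,0.11,0.005,0,0,0,0,0,0.11,0.005,0,0,0,0,0,0.11,0.005,0,0,0,0,0,0.11,0.005,0,0,0,0,0,0.11,0.005,0,0,0,0,0,0.11,0.005,0,0,0,0,0,0,0.005,0,0,0,0,0,0],
)

```text
clock: 18.75
position: [0.6088, 0.2628, 0.1112]
ee_rot: [0.001, 0.705, 0.709, -0.0]
contact_force: [0.3, -0.2, -0.2]
width: 0.0136
```

```bash
python3 go.py .61 .2637 .110 -92
```

```text
t 18.75 p [0.6088 0.2628 0.1112] yang 0.29 tilt 0.12 w 0.0136 F [ 0.3 -0.2 -0.2] M [-0.07 -0.   -0.13] j6 0.3 zloc [ 0.001 -0.002 -1.   ]
shift tool [0.0008 0.0012 0.0012] rotvec [2.4000e-03 1.0000e-04 1.6107e+00]
shift in GOAL tool axes [ 0.0011 -0.0009  0.0012]
```

apply_moves(
  moves=[0.005,0,0,0,0,0,0.11,0.005,0,0,0,0,0,0.11,0.005,0,0,0,0,0,0.11,0.005,0,0,0,0,0,0.11,0.005,0,0,0,0,0,0.11,0.005,0,0,0,0,0,0.11,0.005,0,0,0,0,0,0.11,0.005,0,0,0,0,0,0.11],
)

```text
clock: 19.42
position: [0.6055, 0.2643, 0.1112]
ee_rot: [-0.001, 0.942, 0.335, -0.002]
contact_force: [-1.2, 0.7, 0.2]
width: 0.0136
```

```bash
python3 go.py .61 .2637 .110 -92
```

```text
t 19.42 p [0.6055 0.2643 0.1112] yang -50.89 tilt 0.25 w 0.0136 F [-1.2  0.7  0.2] M [0.   0.01 0.16] j6 1.19 zloc [-0.004 -0.    -1.   ]
shift tool [0.0031 0.0034 0.0012] rotvec [-0.001   0.0043  0.7175]
shift in GOAL tool axes [0.0045 0.0005 0.0012]
```

apply_moves(
  moves=[0.005,0.001,0.001,0,0,0,0.11,0.005,0,0,0,0,0,0.11,0.005,0,0,0,0,0,0.11,0.005,0,0,0,0,0,0.11,0.005,0,0,0,0,0,0.11,0.005,0,0,0,0,0,0.1,0.005,0,0,0,0,0,0,0.005,0,0,0,0,0,0],
)

```text
clock: 20.08
position: [0.6045, 0.2669, 0.1112]
ee_rot: [-0.001, 1.0, 0.013, -0.004]
contact_force: [-0.4, 0.4, -0.3]
width: 0.0137
```

```bash
python3 go.py .61 .2637 .110 -92
```

```text
t 20.08 p [0.6045 0.2669 0.1112] yang -88.56 tilt 0.43 w 0.0137 F [-0.4  0.4 -0.3] M [-0.23 -0.12 -0.19] j6 1.85 zloc [-0.007  0.002 -1.   ]
shift tool [0.0054 0.0034 0.0012] rotvec [-0.0021  0.0071  0.0601]
shift in GOAL tool axes [0.0056 0.0031 0.0012]
```

apply_moves(
  moves=[0.005,0,0,0,0,0,0.06,0.005,0,0,0,0,0,0,0.04,0,0,0,0,0,0,0.04,0,0,0,0,0,0,0.04,0,0,0,0,0,0,0.04,0,0,-0.03,0,0,0,0.04,0,0,-0.035,0,0,0,0.04,0,0,-0.035,0,0,0],
)

```text
clock: 20.75
position: [0.6005, 0.2649, 0.2043]
ee_rot: [0.002, 1.0, -0.009, -0.013]
contact_force: [0.5, -0.3, -0.0]
width: 0.0398
```

```bash
python3 go.py .5 .346 .20 0; python3 - <<'E'
from h import *
d=grab("top","t8"); im=d["image"][:,:,::-1]; cv2.imwrite("pics/t8z.png",cv2.resize(im[170:300,180:310],None,fx=4.6,fy=4.6,interpolation=cv2.INTER_CUBIC))
d=grab("wrist","w8")
E
```

```text
t 20.75 p [0.6005 0.2649 0.2043] yang -90.99 tilt 1.52 w 0.0398 F [ 0.5 -0.3 -0. ] M [ 0.   -0.02  0.02] j6 1.89 zloc [-0.026 -0.003 -1.   ]
shift tool [-0.1017 -0.0794  0.0067] rotvec [-0.0179  0.0235 -1.5879]
shift in GOAL tool axes [ 0.0811 -0.1005  0.0043]
```

View pics/t8z.png

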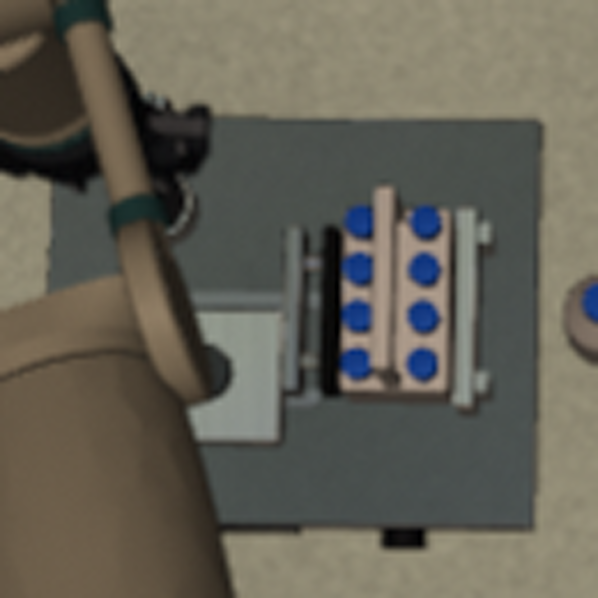

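View pics/w8.png

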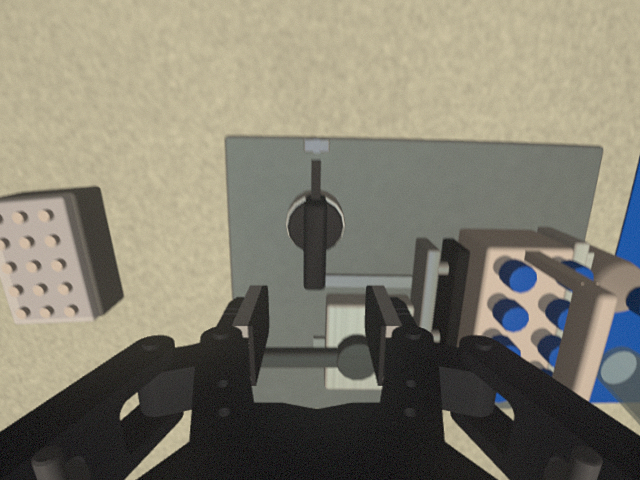

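apply_moves(
  moves=[0.05,0,0,0,-0.009,0.012,-0.12,0.05,0,0,0,-0.009,0.012,-0.12,0.05,0,0,0,0,0,-0.12,0.05,0,0,0,0,0,-0.12,0.05,0,0,0,0,0,-0.12,0.05,0,0,0,0,0,-0.12,0.05,0,0,0,0,0,-0.12,0.05,0,0,0,0,0,-0.12],
)

```text
clock: 21.52
position: [0.6064, 0.2662, 0.2127]
ee_rot: [0.011, 0.882, 0.472, 0.007]
contact_force: [-0.5, -0.3, -0.3]
width: 0.05
```

apply_moves(
  moves=[0.05,0,0,0,0,0,-0.12,0.05,0,0,0,0,0,-0.12,0.05,0,0,0,0,0,-0.12,0.05,0,0,0,0,0,-0.12,0.05,0,0,0,0,0,-0.12,0.05,0,0,0,0,0,-0.05,0.05,0,0,0,0,0,0,0.05,0,0,0,0,0,0],
)

```text
clock: 22.18
position: [0.6055, 0.2653, 0.2089]
ee_rot: [0.011, 0.673, 0.74, 0.002]
contact_force: [-0.9, -0.1, 0.0]
width: 0.0501
```

```bash
python3 go.py .5 .335 .20 3
```

```text
t 22.18 p [0.6055 0.2653 0.2089] yang 5.4 tilt 1.31 w 0.0501 F [-0.9 -0.1  0. ] M [-0.01  0.03 -0.02] j6 0.23 zloc [ 0.019 -0.013 -1.   ]
shift tool [ 0.0794 -0.0986  0.006 ] rotvec [0.0178 0.0143 0.0417]
shift in GOAL tool axes [ 0.0751 -0.1017  0.0089]
```

apply_moves(
  moves=[0.05,0.018,-0.023,0,0.009,0.007,0.02,0.05,0.018,-0.023,0,0.008,0.007,0.02,0.05,0.018,-0.024,0,0,0,0,0.05,0.018,-0.024,0,0,0,0,0.05,0,0,0,0,0,0,0.05,0,0,0,0,0,0,0.05,0,0,0,0,0,0,0.05,0,0,0,0,0,0],
)

```text
clock: 22.85
position: [0.5051, 0.3317, 0.2057]
ee_rot: [0.0, 0.692, 0.722, 0.0]
contact_force: [-0.2, -0.2, -0.3]
width: 0.0503
```

```bash
python3 go.py .5 .335 .16 3;  python3 - <<'E'
from h import *
d=grab("wrist","w9")
print(proj(d,[(.5,.335,.144),(.5032,.235,.108)]))
d=grab("top","t9"); im=d["image"][:,:,::-1]; cv2.imwrite("pics/t9z.png",cv2.resize(im[170:300,180:310],None,fx=4.6,fy=4.6,interpolation=cv2.INTER_CUBIC))
import m
uv,P,C=cloud(d,240,190,290,270)
g=(P[:,2]>.18)&(P[:,2]<.2)&(C.min(1)>60); r=m.rect(P[g]); print("handle",r,g.sum(),P[g].mean(0))
g=(P[:,2]>.11)&(P[:,2]<.122)&(C.min(1)>60); r=m.rect(P[g]); print("blk",r,g.sum(),cv2.boxPoints(r).round(1).tolist())
E
```

```text
t 22.85 p [0.5051 0.3317 0.2057] yang 2.43 tilt 0.05 w 0.0503 F [-0.2 -0.2 -0.3] M [ 0.02  0.02 -0.04] j6 0.42 zloc [ 0.001 -0.    -1.   ]
shift tool [ 0.0036 -0.005   0.0457] rotvec [ 0.0008  0.0004 -0.01  ]
shift in GOAL tool axes [ 0.0036 -0.0049  0.0457]
[[307.26671795 251.45692111]
 [307.83297676 365.3949616 ]]
handle ((539.174560546875, 121.07723236083984), (12.404715538024902, 103.14166259765625), 87.40345001220703) 190 [0.5386866  0.12071083 0.18947847]
blk ((534.6063232421875, 127.73088073730469), (118.00132751464844, 116.03398132324219), 2.333010196685791) 438 [[473.29998779296875, 183.3000030517578], [478.0, 67.4000015258789], [595.9000244140625, 72.19999694824219], [591.2000122070312, 188.10000610351562]]
```

View pics/w9.png

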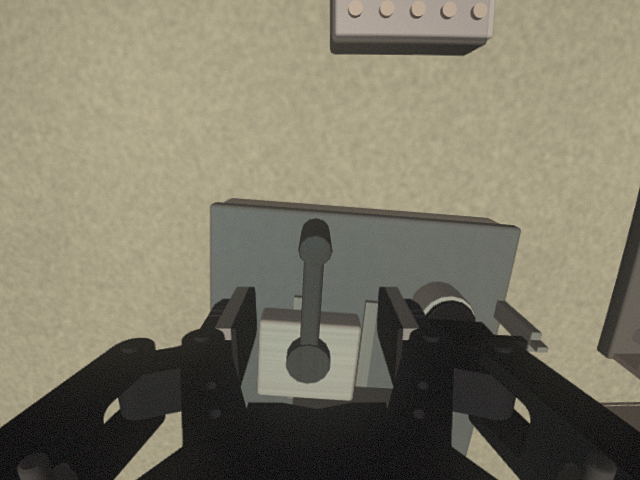

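View pics/t9z.png

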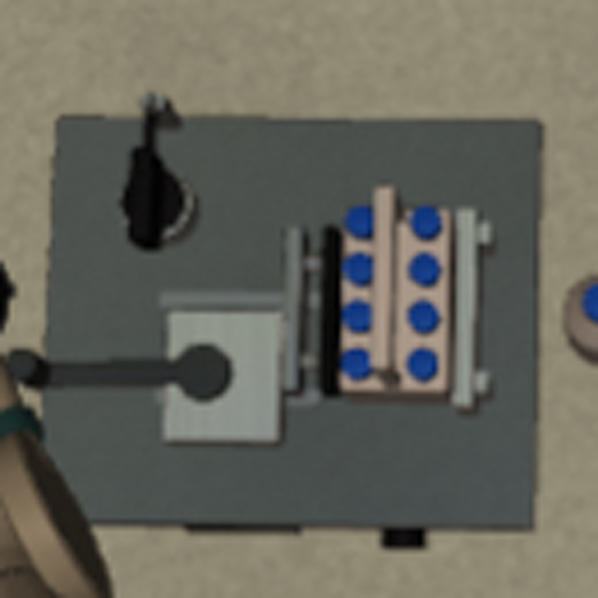

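```bash
python3 go.py .5046 .336 .114 1
```

```text
t 22.95 p [0.5054 0.3314 0.2056] yang 2.4 tilt 0.04 w 0.0502 F [ 0.5 -0.3 -0.2] M [-0.04  0.03 -0.  ] j6 0.42 zloc [ 0.001 -0.    -1.   ]
shift tool [ 0.0046 -0.0007  0.0916] rotvec [0.0006 0.0004 0.0244]
shift in GOAL tool axes [ 0.0046 -0.0007  0.0916]
```

apply_moves(
  moves=[0.05,0.002,0,0.012,0,0,0.01,0.05,0.001,0,0.015,0,0,0.01,0.05,0,0,0.015,0,0,0,0.05,0,0,0.015,0,0,0,0.05,0,0,0.01,0,0,0,0.05,0,0,0.003,0,0,0,0.05,0,0,0,0,0,0,0.05,0,0,0,0,0,0],
)

```text
clock: 23.62
position: [0.5132, 0.3313, 0.1335]
ee_rot: [0.002, 0.703, 0.711, 0.002]
contact_force: [-0.3, -1.0, 1.8]
width: 0.0501
```

```bash
python3 go.py .5046 .336 .114 1
```

```text
t 23.62 p [0.5132 0.3313 0.1335] yang 0.67 tilt 0.36 w 0.0501 F [-0.3 -1.   1.8] M [-0.06 -0.05 -0.02] j6 0.45 zloc [ 0.006  0.001 -1.   ]
shift tool [ 0.0048 -0.0087  0.0195] rotvec [ 0.0063 -0.0005 -0.0058]
shift in GOAL tool axes [ 0.0049 -0.0085  0.0195]
```

apply_moves(
  moves=[0.05,0.002,-0.004,0,0.006,0,-0.005,0.05,0.001,-0.003,0,0,0,0,0.05,0,0,0,0,0,0,0.05,0,0,0.006,0,0,0,0.05,0,0,0.006,0,0,0,0.05,0,0,0.002,0,0,0,0.05,0,0,0,0,0,0,0.05,0,0,0,0,0,0],
)

```text
clock: 24.28
position: [0.5072, 0.3356, 0.1216]
ee_rot: [0.001, 0.701, 0.713, 0.003]
contact_force: [-0.0, -0.7, -0.3]
width: 0.0503
```

```bash
python3 go.py .5046 .336 .114 1; python3 - <<'E'
from h import *
d=grab("wrist","w10")
E
```

```text
t 24.28 p [0.5072 0.3356 0.1216] yang 1.0 tilt 0.36 w 0.0503 F [-0.  -0.7 -0.3] M [ 0.06 -0.02 -0.  ] j6 0.45 zloc [ 0.005  0.003 -1.   ]
shift tool [ 0.0005 -0.0026  0.0075] rotvec [ 0.0053 -0.0033  0.    ]
shift in GOAL tool axes [ 0.0005 -0.0026  0.0076]
```

View pics/w10.png

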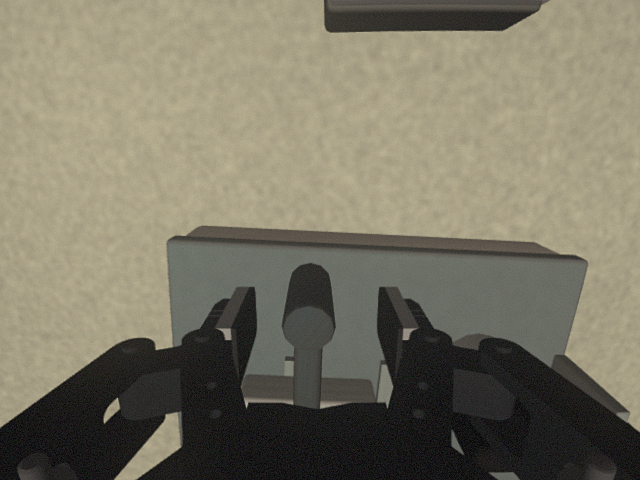

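apply_moves(
  moves=[0.05,0,-0.001,0.003,0.005,-0.003,0,0.05,0,0,0.003,0,0,0,0.01,0,0,0,0,0,0,0.01,0,0,0,0,0,0,0.01,0,0,0,0,0,0,0.01,0,0,0,0,0,0,0.01,-0.0007,-0.011,0,0,0,-0.11,0.01,-0.0007,-0.011,0,0,0,-0.11],
  newtons=30,
)

```text
clock: 25.0
position: [0.4848, 0.334, 0.1154]
ee_rot: [-0.001, 0.617, 0.787, 0.001]
contact_force: [-1.9, 1.4, 0.9]
width: 0.0188
```

```bash
python3 go.py; python3 lv.py .5032 .2365
```

```text
t 25.0 p [0.4848 0.334  0.1154] yang 13.81 tilt 0.18 w 0.0188 F [-1.9  1.4  0.9] M [ 0.25  0.31 -0.37] j6 0.24 zloc [-0.001  0.003 -1.   ]
r 0.0992 dir 100.7 lever deg 77.3 tangent 10.7
```

apply_moves(
  moves=[0.01,-0.0008,-0.0115,0,0,0,-0.115,0.01,-0.0008,-0.0115,0,0,0,-0.115,0.01,-0.0008,-0.0115,0,0,0,-0.115,0.01,-0.0008,-0.0115,0,0,0,-0.115,0.01,-0.0008,-0.0115,0,0,0,-0.115,0.01,-0.0008,-0.0115,0,0,0,-0.115,0.01,-0.0008,-0.0115,0,0,0,-0.115,0.01,0,0,0,0,0,0],
)

```text
clock: 25.67
position: [0.4163, 0.2861, 0.1156]
ee_rot: [-0.003, 0.242, 0.97, 0.004]
contact_force: [-0.6, -1.8, -1.3]
width: 0.0189
```

```bash
python3 go.py; python3 lv.py .5032 .2365
```

```text
t 25.67 p [0.4163 0.2861 0.1156] yang 62.01 tilt 0.59 w 0.0189 F [-0.6 -1.8 -1.3] M [-0.52  0.05  0.02] j6 -0.63 zloc [-0.005  0.009 -1.   ]
r 0.1 dir 150.3 lever deg 27.7 tangent 60.3
```

apply_moves(
  moves=[0.01,-0.0008,-0.0115,0,0,0,-0.115,0.01,-0.0008,-0.0115,0,0,0,-0.115,0.01,-0.0008,-0.0115,0,0,0,-0.115,0.01,-0.0008,-0.0115,0,0,0,-0.1,0.01,-0.0003,-0.004,0,0,0,-0.02,0.01,0,-0.003,0,0,0,0,0.01,0,0,0,0,0,0,0.01,0,0,0,0,0,0],
)

```text
clock: 26.33
position: [0.4026, 0.2395, 0.1157]
ee_rot: [-0.006, 0.014, 1.0, 0.01]
contact_force: [-0.9, 1.1, -0.7]
width: 0.019
```

```bash
python3 go.py; python3 lv.py .5032 .2365
```

```text
t 26.33 p [0.4026 0.2395 0.1157] yang 88.39 tilt 1.31 w 0.019 F [-0.9  1.1 -0.7] M [-0.37  0.11  0.25] j6 -1.19 zloc [-0.011  0.02  -1.   ]
r 0.1006 dir 178.3 lever deg -0.3 tangent 88.3
```

apply_moves(
  moves=[0.01,0,-0.005,0,0.01,-0.005,0,0.01,0,-0.004,0,0.008,0,0,0.01,0,0,0,0,0,0,0.01,0,0,0,0,0,0,0.01,0,0,0,0,0,0,0.01,0,0,0,0,0,0,0.01,0,0,0,0,0,0,0.01,0,0,0,0,0,0],
)

```text
clock: 27.0
position: [0.4025, 0.2396, 0.1156]
ee_rot: [-0.004, 0.02, 1.0, 0.009]
contact_force: [-1.7, 1.2, -0.4]
width: 0.019
```

```bash
python3 go.py; python3 lv.py .5032 .2365
```

```text
t 27.0 p [0.4025 0.2396 0.1156] yang 87.65 tilt 1.09 w 0.019 F [-1.7  1.2 -0.4] M [-0.11  0.24  0.1 ] j6 -1.17 zloc [-0.008  0.017 -1.   ]
r 0.1008 dir 178.2 lever deg -0.2 tangent 88.2
```

apply_moves(
  moves=[0.04,0,0,0,0,0,0,0.05,0,0,0,0,0,0,0.05,0,0,0,0,0,0,0.05,0,0,-0.025,0,0,0,0.05,0,0,-0.035,0,0,0,0.05,0,0,-0.035,0,0,0,0.05,0.03,0,0,0,0,0,0.05,0.03,0,0,0,0,0],
)

```text
clock: 27.67
position: [0.352, 0.2402, 0.2159]
ee_rot: [0.002, 0.024, 1.0, 0.009]
contact_force: [-0.7, -0.3, -0.7]
width: 0.0501
```

apply_moves(
  moves=[0.05,0.03,0.02,0,0,0,0,0.05,0.02,0.03,0,0,0,0,0.05,0,0.04,0,0,0,0,0.05,0,0.04,0,0,0,0,0.05,0,0.04,0,0,0,0,0.05,0,0.04,0,0,0,0,0.05,0,0,0,0,0,0,0.05,0,0,0,0,0,0],
)

```text
clock: 28.33
position: [0.3091, 0.4609, 0.2248]
ee_rot: [0.008, 0.027, 1.0, 0.013]
contact_force: [0.3, 0.2, 1.0]
width: 0.0501
```

```bash
python3 go.py; python3 - <<'E'
from h import *
import m
d=grab("top","t11"); im=d["image"][:,:,::-1]; cv2.imwrite("pics/t11z.png",cv2.resize(im[170:300,180:310],None,fx=4.6,fy=4.6,interpolation=cv2.INTER_CUBIC))
cv2.imwrite("pics/s11.png",grab("side")["image"][:,:,::-1])
uv,P,C=cloud(d,240,190,290,270)
c=np.array([.5406,.1901]);a=np.radians(-2.0);R=np.array([[np.cos(a),-np.sin(a)],[np.sin(a),np.cos(a)]])
L=lambda p:(R.T@(np.array(p)[:2]-c)).round(4)
g=(P[:,2]>.18)&(P[:,2]<.2)&(C.min(1)>60); r=m.rect(onplane(d,uv[g],.19)); print("handle",r,L(np.array(r[0])/1000)-[0,-.073],P[g][:,2].mean())
uv,P,C=cloud(d,200,260,230,300)
g=(P[:,2]>.136)&(P[:,2]<.15); k=onplane(d,uv[g],.144).mean(0); print("knob",k,L(k))
uv,P,C=cloud(d,210,190,260,290)
b=(P[:,2]>0.09)&(P[:,2]<.107)&(C.max(1)<40)&(uv[:,0]>236); q=onplane(d,uv[b],.101);print("pad",m.rect(q),L(q.mean(0)))
E
```

```text
t 28.33 p [0.3091 0.4609 0.2248] yang 86.93 tilt 1.79 w 0.0501 F [0.3 0.2 1. ] M [-0.04 -0.01 -0.03] j6 -0.67 zloc [ 0.017  0.026 -1.   ]
handle ((539.30810546875, 117.66424560546875), (12.965919494628906, 102.73064422607422), 88.37108612060547) [0.0012 0.0006] 0.18945706680419527
knob [0.40168451 0.23844888 0.144     ] [-0.1405  0.0435]
pad ((538.7184448242188, 155.9628448486328), (5.520966529846191, 100.38717651367188), 89.68682098388672) [-0.0028 -0.0347]
```

View pics/t11z.png

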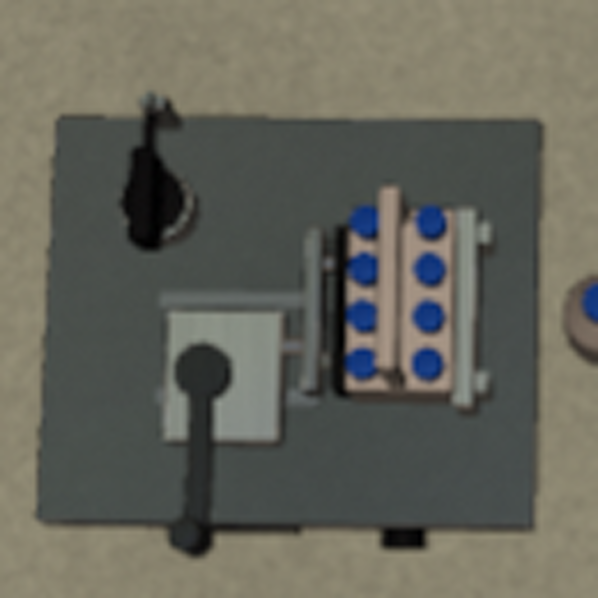

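View pics/t11.png

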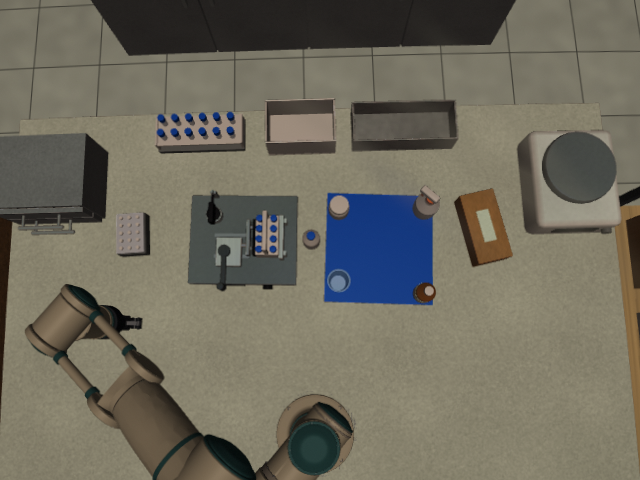

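```bash
python3 -c "
from rig import workorder; print(workorder.sign_off())"
```

```text
the job is handed in; nothing more can be done
None
```

The carrier is clamped in the bay and the job was handed in at about 28 s of the 72 s allowed. No verdict was reported.

I opened the lever, stood the carrier in the bay and turned the nut about 130° clockwise to the index post. I then closed the lever, let go and moved the arm clear.

Last checks, all from the camera images and arm readings:
- **Carrier:** it measured about 1 mm off centre along the fence and 0.6 mm from the nominal clamped position. It stands upright and within about 1° of the fence direction.
- **Nut:** the pointer lines up with the index post in the top and wrist pictures, within about 1° judging by the tool angle when I released it.
- **Lever:** it measured about 0 rad. A further push did not move it, so it is against its stop.
- **Pad:** I did not measure how far it is pushed in. The picture only shows the gap between pad and jaw reduced.
- **Bystanders:** all look unmoved by eye in the last top picture. I did not measure their positions.

No check disagreed with the others.

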